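Crankpin to the top

ROBOT

A 6-joint arm with a two-finger parallel gripper is mounted at the origin on a cart in front of the work surface, level with it; the furniture and walls round the work are solid. World frame = base frame: x ahead of the robot, y to its left, z up, the work surface at z = 0. Lengths are in m, angles in degrees, forces in N, time in s.
With the tool pointing down it reaches from about 0.375 to 0.9 m from the base axis. Payload 3.1 kg.
Tool frame: the origin (TCP) lies between the finger pads; the fingertips stand 11 mm ahead of it and the grasp point (between the pads) lies 8 mm behind it; z points along the fingers, y is the line along which they close (so a half turn about z gives the same grasp; the last joint's range is limited). The gripper opens to 87 mm and grips with 3 to 60 N. Pads are 19 mm wide; open, the fingers measure 117 mm over their backs; the gripper's body (75 mm by 190 mm) begins 51 mm behind the grasp point.
Start: joints at [-78.409, 30.224, 82.088, -0, 67.689, -10.227], TCP at [0.232, -0.58, 0.234] pointing down, gripper open.
Joint ranges: [-176.69, 176.69], [-43.24, 126.21], [12.49, 139.97], [-82, 262], [0, 151.66], [-163.58, 163.58]. Speed limits (degrees/s): [159.86, 159.86, 180, 180, 180, 180].

INTERFACE

Orientations are given as a 3x3 rotation matrix whose columns are the frame's x, y, z axes.
In Python, from rig import bot gives the robot as it stands.
- The arm moves only by the tool apply_moves, never from a script. Its argument "steps" is a list that holds one entry, the list of rows, each a list of 7 numbers: the shift along the tool's x, y, z in cm, then the turn, a rotation vector about the tool's x, y, z in degrees, then the gripper command: -1 is shut, 1 is fully open, values between are in proportion. In form: [[[dx, dy, dz, rx, ry, rz, jaw], ...]]. A call has 1 to 20 rows; each row is the pose to reach, as a shift and turn from the pose commanded when the call began, along the tool's axes at that moment; what a row does not reach only later rows make up. A row lasts 1/8 s, in which the tool goes at most 62.5 mm and 10.7 degrees, less where a joint would pass 70% of its speed; a pose out of reach is approached as far as the arm can. A call with a gripper value outside its range is refused whole. The fingers move at their own pace and stop on an object; the grip force is fixed at half the most. Time passes only in rows, so rows that repeat a pose let the fingers close. It gives the time, the measured TCP pose, the force, the opening and the grip force at its end, in the units of the state.
- bot.read_state(): the state, without advancing time (a new reading comes with each control period).
- bot.capture(name): name is "scene" or "top" or "wrist"; returns the picture (480x640x3 uint8, blue, green, red); there is no depth.
- bot.camera_model(name): a dict with "intrinsics" (3x3 intrinsics, pixels), "R" (3x3) and "t" (3): a world point X has camera coordinates R X + t. Camera axes: x right, y down, z forward; pixel columns grow to the right and rows downward; lengths in m; the calibration is good to about 2 mm. A picture is of the moment at which its call begins: read the wrist's pose just before it. camera_model takes no time and is no camera call; for the wrist camera it gives the pose at the moment of the call.
- bot.hand_in(): hands the job in; it is judged then, once.
The state is a dict: "time_s": time; "joint_positions": joint angles; "qvel": joint speeds; "tau": joint torques, N m; "position": TCP position; "tcp_rot": TCP orientation; "force": force on the tool from outside, world axes, zero at the start; "moment": the same for the moment, N m; "opening": opening from 0.0 (shut) to 1.0 (fully open); "grasp_force": force on a finger pad.
Only numpy, scipy, OpenCV 4.12 (cv2) and the standard library are available. Lean on these libraries where they do the work, as an engineer would, in place of code of your own. Each camera call takes 0.05 s, during which the arm holds its last target. There are 200 camera calls.

TASK

The crankshaft lies in the wooden rack with its crankpin pointing the wrong way. Lift it out, set it down on the open bench between the rack and the steel V-block stand and let go of it, then roll it along the bench until the crankpin is straight above the shaft's axis. Take it again and lay it in the stand, a collar in each V, with the crankpin still straight up; let go, do not drop it, and leave the tools round about alone.

Things in the scene. Friction and masses are not known exactly. Their poses are not given: they have to be found in the camera images.
- crank_mid (a point): Loose rigid steel crankshaft, about 0.35 kg. Point: on its axis, midway between its collars. z axis: along the shaft to the crank end; x axis: square from the axis towards the crankpin (pin on top = x straight up). Grip the round journal, 28 mm diameter, z -31 to 31 mm, across the shaft. Collars, 44 diameter, z -49 to -31 and 31 to 49. Stub, 16 diameter, z -67 to -49.
- crank_pin (a point): Centre of the crankpin: 10 mm diameter, 22 long, parallel to the shaft, 66 mm along z and 13 along x from crank_mid, on a dark web (36 x 16 mm, z 49 to 55) with a 20 mm wide counterweight on the side away from the pin. Web and pin stay inside the collars' outline, so the crankshaft rolls freely on its collars, crank_mid 22 mm above the bench. It is balanced.
- rack_seat (a point): Light wooden rack, fixed, where the crankshaft starts: board 78 x 104 x 8 mm, two notched uprights 18 thick, 80 apart between centres, 48 high; notches 48 wide, floor 23 above the bench; open down to the board between the uprights. Point: middle of the rack on the shaft's axis, 45 mm above the bench. z axis: level, along the rack, as the shaft lies; y axis: down.
- stand_seat (a point): Steel V-block stand, fixed: dark base plate 84 x 112 x 10 mm, two 90 degree V saddles open upwards, 22 thick, 80 apart between centres, about 40 high; open down to the plate between them. Point: where the middle of the shaft's axis lies when the collars are seated, 45 mm above the bench. y axis: level, along the stand, as the shaft shall lie, either way round; z: up.
- pliers_mid (a point): Bystander: red needle pliers, 173 x 45 x 13 mm, lying on the bench; point at its middle.
- oil_mid (a point): Bystander: small bottle with a pointed cap, 36 mm diameter, 84 mm high, standing; point at half its height.
- caliper_mid (a point): Bystander: slide caliper, 235 x 74 x 10 mm, lying; point near its middle.
Mind the look-alikes: they are no part of the job. What is shaped like the part that bears crank_mid but yellow is not meant. Leave any yellow look-alike of the part that bears stand_seat alone.

How it is judged (in metres and radians):
On the way, in this order (a step that is already met when the one before it is completed fails the run):
1. the crankshaft lies on the bench on its collars, out of the rack, let go, its crankpin not yet up (more than 28 degrees off) (height (world z) of crank_mid below 0.026 m and contact force between the fingers and crankshaft below 0.05 N and angle between crank_mid's own x axis and vertical above 0.5 rad), for 0.2 s.
2. it has been rolled until the crankpin is on top, still on the bench and at rest (within 20 degrees) (height (world z) of crank_mid below 0.026 m and angle between crank_mid's own x axis and vertical below 0.35 rad and angular speed of crankshaft below 0.4 rad/s), for 0.2 s.
At the end, for the whole second after the job is handed in: The crankshaft rests, released, with a collar seated in each V of the steel stand (its middle within 15 mm of the stand's middle, at most 4 mm above the seated height, along the stand within 6 degrees), and its crankpin points straight up within 20 degrees (distance between crank_mid and stand_seat below 0.015 m and z of crank_mid in the frame of stand_seat below 0.004 m and angle between the z axis of crank_mid and the y axis of stand_seat, either way round below 0.1 rad and angle between crank_mid's own x axis and vertical below 0.35 rad and linear speed of crankshaft below 0.02 m/s); the robot touches nothing.
It fails at once if the crankshaft is dropped: free in the air more than 2 cm above its seat (height (world z) of crank_mid above 0.068 m and contact force between crankshaft and anything else below 0.02 N).
It fails at once if a bystander is pushed more than 3 cm (distance of any of pliers_mid, oil_mid, caliper_mid from where it was at the start of the episode above 0.03 m).
It also fails if it takes over 54 s, if anything falls off the work surface, if the arm or the gripper's body presses on something with over 40 N, if the wrist force passes 120 N, or if a joint passes its speed limit or range.

## Working session

There is one attempt and no reset: what is moved stays moved. The work goes in short steps, Python scripts to look and compute and a tool call to move; the robot and the scene stay as the last step left them, time stands still between calls to the robot, and variables do not carry over. Pictures are saved under pics/ and viewed, at most 10 in all, crops included, and the job is handed in when it is done.

Besides the shell and the picture viewer there is one more tool, called after ">>>" as name(argument=value, ...) on one line, values as JSON. apply_moves: Moves the arm, as the interface text tells. Its arguments: {"type":"object","properties":{"steps":{"type":"array","items":{"type":"array","items":{"type":"array","items":{"type":"number"}}}}},"required":["steps"]}

```bash
mkdir -p pics; ls
python3 - <<'E'
from rig import bot
import cv2,numpy as np
for n in ("scene","top"):
    cv2.imwrite(f"pics/{n}0.png",bot.capture(n)); m=bot.camera_model(n); print(n,m)
s=bot.read_state(); print(s)
E
```

```text
pics
scene {'intrinsics': array([[596.19049403,   0.        , 309.57193756],
       [  0.        , 596.19049403, 241.15126592],
       [  0.        ,   0.        ,   1.        ]]), 'R': array([[-0.84727447, -0.53091093, -0.01611045],
       [-0.35326158,  0.5858976 , -0.72933549],
       [ 0.39665126, -0.61225614, -0.68396651]]), 't': array([0.43594826, 0.2974927 , 1.14752772])}
top {'intrinsics': array([[540.06057221,   0.        , 307.75250082],
       [  0.        , 540.06057221, 236.30685703],
       [  0.        ,   0.        ,   1.        ]]), 'R': array([[-0.03041965, -0.99935297,  0.01919089],
       [-0.99468565,  0.02837701, -0.09897067],
       [ 0.09836205, -0.02209956, -0.99490528]]), 't': array([-0.07874997,  0.60174243,  1.00590679])}
{'time_s': 0.1, 'joint_positions': array([-7.84102825e+01,  3.02724381e+01,  8.21477532e+01, -1.97861994e-03,
        6.76895362e+01, -1.02280812e+01]), 'qvel': array([-0.06033248, -0.22712033, -0.20310608, -0.02944608, -0.08601162,
        0.06281841]), 'tau': array([ 1.99979222e-04, -4.40984058e+01, -1.77151269e+01,  6.34230673e-02,
        5.33920771e-02, -4.09780080e-05]), 'position': array([ 0.23216769, -0.57960318,  0.23268952]), 'tcp_rot': array([[ 9.28365598e-01,  3.71668055e-01, -4.16045509e-04],
       [ 3.71668159e-01, -9.28363767e-01,  1.86963988e-03],
       [ 3.08643842e-04, -1.89034022e-03, -9.99998166e-01]]), 'force': array([ 0.67733229, -0.64374987, -0.27762419]), 'moment': array([ 0.05351381,  0.02068044, -0.0125262 ]), 'grasp_force': 0.0, 'opening': 0.9973512588950912}
```

View pics/top0.png

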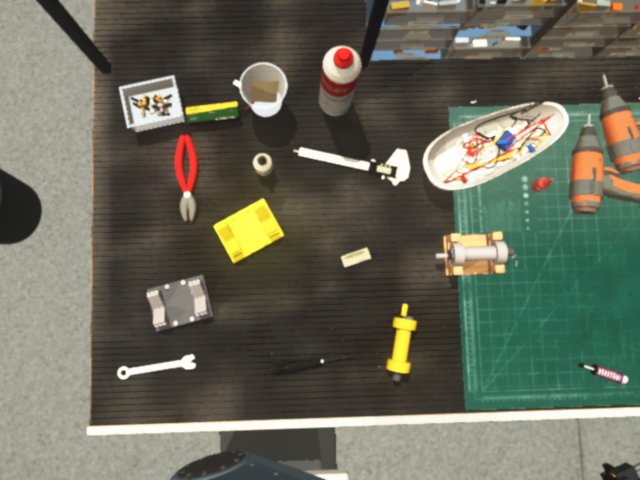

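View pics/scene0.png

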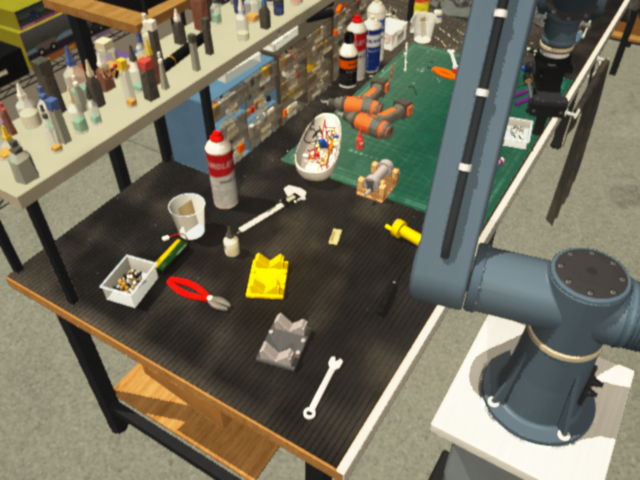

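The top view shows the rack with the crankshaft at about (477,254) and the steel stand at (181,303). The yellow look-alikes are at (400,343) and (248,230), and the caliper, oil bottle and pliers are above. The scene view shows the rack at (378,180) and the stand at (285,342).

```bash
cat > h.py <<'E'
from rig import bot
import cv2,numpy as np
def ray(m,u,v,z):
    d=m["R"].T@np.linalg.solve(m["intrinsics"],[u,v,1]); c=-m["R"].T@m["t"]
    return c+d*(z-c[2])/d[2]
def proj(m,X):
    p=m["intrinsics"]@(m["R"]@np.asarray(X)+m["t"]); return p[:2]/p[2]
E
python3 - <<'E'
from h import *
t=cv2.imread("pics/top0.png"); s=cv2.imread("pics/scene0.png")
c=lambda im,u,v:cv2.resize(im[v-37:v+38,u-50:u+50],(400,300),interpolation=cv2.INTER_CUBIC)
cv2.imwrite("pics/comp0.png",np.vstack([np.hstack([c(t,477,254),c(t,181,303)]),np.hstack([c(s,378,180),c(s,285,342)])]))
m=bot.camera_model("top")
for n,u,v,z in [("rack",477,254,.045),("stand",181,303,.04),("bottle",263,164,.04),("cal",390,168,.0),("yst",248,230,.03),("ysh",400,343,.022),("block",355,257,.01),("driver",322,362,.01),("wrench",157,367,.01)]: print(n,ray(m,u,v,z).round(3))
E
```

```text
rack [ 0.555 -0.416  0.045]
stand [0.48  0.145 0.04 ]
bottle [ 0.74  -0.014  0.04 ]
cal [ 0.735 -0.266  0.   ]
yst [0.615 0.018 0.03 ]
ysh [ 0.391 -0.266  0.022]
block [ 0.558 -0.188  0.01 ]
driver [ 0.359 -0.117  0.01 ]
wrench [0.36  0.197 0.01 ]
```

View pics/comp0.png

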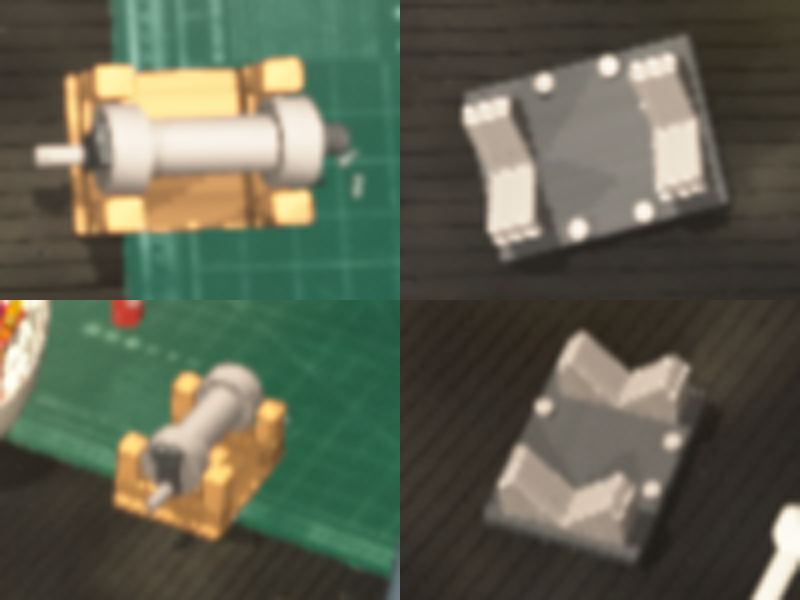

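The crops show the crank end pointing left in the top view (world +y). The web and pin look roughly downwards. The stand's axis runs nearly along y with a slight tilt. I'll move above the rack and look with the wrist camera.

```bash
cat >> h.py <<'E'
from scipy.spatial.transform import Rotation as Ro
def plan(P,yaw,s=None):
    """shift (cm) and turn (deg) in tool axes to TCP P, tool down, tool y at world yaw"""
    s=s or bot.read_state(); R=s["tcp_rot"]; a=np.radians(yaw)
    y=np.array([np.cos(a),np.sin(a),0]); z=np.array([0,0,-1.]); T=np.c_[np.cross(y,z),y,z]
    print("plan",(R.T@(np.array(P)-s["position"])*100).round(2),np.degrees(Ro.from_matrix(R.T@T).as_rotvec()).round(2))
E
python3 - <<'E'
from h import *
m=bot.camera_model("top")
a=ray(m,458.25,254,.055);b=ray(m,502.5,252.75,.055);print(a,b)
plan([.555,-.416,.22],0)
w=bot.camera_model("wrist");s=bot.read_state();print(s["tcp_rot"].T@(-w["R"].T@w["t"]-s["position"]),w["R"]@s["tcp_rot"],w["intrinsics"])
E
```

```text
[ 0.55531451 -0.37744217  0.055     ] [ 0.55522692 -0.46125319  0.055     ]
plan [36.05 -3.19  1.29] [ -0.08  -0.08 -68.18]
[ 0.06747677 -0.00017066 -0.15247343] [[ 1.74175168e-04  9.99999974e-01 -1.45630966e-04]
 [-9.68833926e-01  1.32672403e-04 -2.47711137e-01]
 [-2.47711111e-01  1.84237349e-04  9.68833924e-01]] [[422.46520626   0.         325.09035108]
 [  0.         422.46520626 242.86598389]
 [  0.           0.           1.        ]]
```

>>> apply_moves(steps=[[[12,-1,0,0,0,-20,1],[24,-2,0.6,0,0,-40,1],[36,-3.2,1.3,0,0,-60,1],[36,-3.2,1.3,0,0,-68.2,1],[36,-3.2,1.3,0,0,-68.2,1],[36,-3.2,1.3,0,0,-68.2,1],[36,-3.2,1.3,0,0,-68.2,1],[36,-3.2,1.3,0,0,-68.2,1],[36,-3.2,1.3,0,0,-68.2,1],[36,-3.2,1.3,0,0,-68.2,1]]])

```text
time_s: 1.35
position: [0.5539, -0.4173, 0.2206]
tcp_rot: [[0.002, 1.0, -0.0], [1.0, -0.002, 0.0], [0.0, -0.0, -1.0]]
force: [-0.1, 0.5, 0.5]
opening: 1.001
grasp_force: 0.0
```

Run:
```python
from h import *
import pickle
s=bot.read_state();w=bot.camera_model("wrist");im=bot.capture("wrist");cv2.imwrite("pics/w1.png",im)
pickle.dump(w,open("w1.pkl","wb"));print(s["position"],s["tcp_rot"].round(3),s["joint_positions"].round(1),s["time_s"])
for y in(-.31,-.46): print(proj(w,[.555,y,.045]))
```

```text
[ 0.55391553 -0.41728101  0.22057279] [[ 0.002  1.    -0.   ]
 [ 1.    -0.002  0.   ]
 [ 0.    -0.    -1.   ]] [-46.2  36.4  72.   -0.   71.6 -46.1] 1.35
[326.37481949  78.54000578]
[326.49451296 274.12178551]
```

View pics/w1.png

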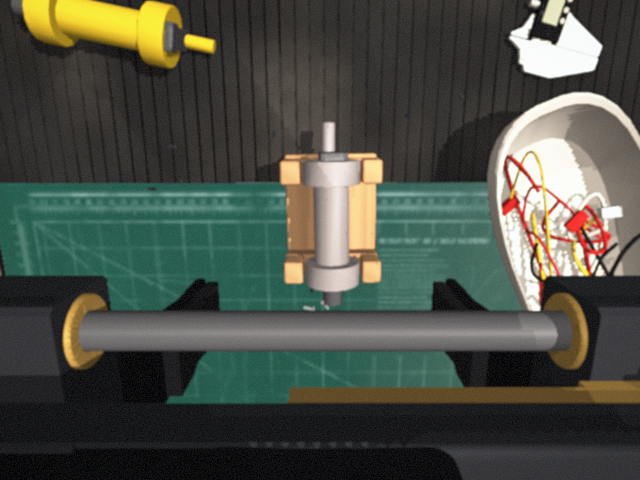

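The wrist view shows the crankshaft almost upright in the image: pin tip at (329,123), collars at (330,172) and (333,273), journal over rows 187–258. The pin sits in line with the axis, so it is either up or down.

Run:
```python
from h import *
import pickle
w=pickle.load(open("w1.pkl","rb"));im=cv2.imread("pics/w1.png");h=cv2.cvtColor(im,cv2.COLOR_BGR2HSV)
M=(h[...,1]<60)&(h[...,2]>70)
for r in (125,130,140,145,165,175,195,210,225,240,255,265,275,285):
    c=[k for k in np.where(M[r,285:380])[0]+285]; print(r,c[:1],c[-1:],len(c), (c[0]+c[-1])/2 if c else 0)
print("col", [(r,im[r,330].tolist()) for r in list(range(118,126))+list(range(150,164))+list(range(182,192))+list(range(252,264))+list(range(284,305,3))])
for v in(187,258):print(ray(w,331.5,v,.059))
for z in(.027,.032,.037,.058,.063): print(z,ray(w,329,122.5,z))
```

```text
125 [np.int64(285)] [np.int64(347)] 56 316.0
130 [np.int64(285)] [np.int64(345)] 54 315.0
140 [np.int64(285)] [np.int64(348)] 41 316.5
145 [np.int64(285)] [np.int64(347)] 42 316.0
165 [np.int64(303)] [np.int64(359)] 57 331.0
175 [np.int64(303)] [np.int64(358)] 56 330.5
195 [np.int64(285)] [np.int64(376)] 37 330.5
210 [np.int64(315)] [np.int64(376)] 34 345.5
225 [np.int64(286)] [np.int64(376)] 36 331.0
240 [np.int64(315)] [np.int64(376)] 34 345.5
255 [np.int64(315)] [np.int64(348)] 34 331.5
265 [np.int64(306)] [np.int64(358)] 53 332.0
275 [np.int64(306)] [np.int64(359)] 54 332.5
285 [np.int64(307)] [np.int64(357)] 51 332.0
col [(118, [66, 70, 76]), (119, [71, 78, 84]), (120, [68, 76, 83]), (121, [97, 102, 110]), (122, [153, 159, 173]), (123, [197, 203, 221]), (124, [223, 227, 237]), (125, [224, 227, 237]), (150, [219, 228, 239]), (151, [173, 180, 194]), (152, [119, 119, 128]), (153, [112, 113, 114]), (154, [138, 139, 140]), (155, [142, 143, 147]), (156, [153, 155, 158]), (157, [159, 160, 164]), (158, [164, 164, 166]), (159, [165, 166, 170]), (160, [144, 146, 151]), (161, [140, 142, 14
[... 338 characters left out ...]
), (254, [192, 202, 219]), (255, [198, 205, 220]), (256, [196, 204, 220]), (257, [199, 205, 221]), (258, [194, 200, 217]), (259, [199, 206, 222]), (260, [195, 202, 219]), (261, [198, 206, 220]), (262, [198, 205, 221]), (263, [193, 203, 219]), (284, [194, 200, 215]), (287, [193, 198, 215]), (290, [186, 192, 209]), (293, [97, 100, 99]), (296, [93, 94, 94]), (299, [100, 102, 102]), (302, [97, 100, 100])]
[ 0.55871948 -0.38728098  0.059     ]
[ 0.5588485  -0.44217129  0.059     ]
0.027 [ 0.55709287 -0.34034195  0.027     ]
0.032 [ 0.55705073 -0.34047934  0.032     ]
0.037 [ 0.55700859 -0.34061673  0.037     ]
0.058 [ 0.55683162 -0.34119378  0.058     ]
0.063 [ 0.55678949 -0.34133117  0.063     ]
```

Run:
```python
from h import *
import pickle
w=pickle.load(open("w1.pkl","rb"))
a=ray(w,330.7,161.5,.067);b=ray(w,332.2,291.5,.062);print(a,b)
print(ray(w,330.5,170,.065),ray(w,332.2,275,.065),ray(w,330.8,195,.052),ray(w,331.7,255,.052))
C=np.array([.5582,-.4145,.045])
for n in("scene","top"):
    m=bot.camera_model(n)
    print(n,"mid",proj(m,C),*[(z,proj(m,C+[dx,.077,z]).round(1)) for dx,z in((0,.013),(0,-.013),(.013,0),(-.013,0))])
t=cv2.imread("pics/top0.png");s=cv2.imread("pics/scene0.png")
print("top bright",[(c,int(t[248:262,c].sum(1).argmax(0).max() if 0 else t[248:262,c].sum(1).argmax()+248)) for c in range(434,450,2)])
```

```text
[ 0.55799099 -0.36818314  0.067     ] [ 0.55941615 -0.46861142  0.062     ]
[ 0.55788309 -0.3743302   0.065     ] [ 0.55932845 -0.45399938  0.065     ] [ 0.55830144 -0.39420314  0.052     ] [ 0.55910486 -0.44175997  0.052     ]
scene mid [377.85826409 175.47325635] (0.013, array([364.4, 186.9])) (-0.013, array([363.9, 194.8])) (0, array([359.7, 189.3])) (0, array([368.6, 192.5]))
top mid [475.98913932 252.26471351] (0.013, array([437.4, 253. ])) (-0.013, array([433.9, 253.9])) (0, array([435.3, 246.6])) (0, array([436. , 260.3]))
top bright [(434, 261), (436, 255), (438, 255), (440, 255), (442, 255), (444, 255), (446, 255), (448, 248)]
```

The pin points almost straight down, so it needs about half a turn (roughly 69 mm of rolling). Grasping now.

>>> apply_moves(steps=[[[0,0.47,6,0,0,-1,1],[0,0.47,11,0,0,-1,1],[0,0.47,15,0,0,-1,1],[0,0.47,17,0,0,-1,1],[0,0.47,18.4,0,0,-1,1],[0,0.47,18.4,0,0,-1,1],[0,0.47,18.4,0,0,-1,1],[0,0.47,18.4,0,0,-1,-0.2],[0,0.47,18.4,0,0,-1,-1],[0,0.47,18.4,0,0,-1,-1],[0,0.47,18.4,0,0,-1,-1],[0,0.47,18.4,0,0,-1,-1],[0,0.47,18.4,0,0,-1,-1]]])

```text
time_s: 3.02
position: [0.5593, -0.4167, 0.0365]
tcp_rot: [[-0.018, 1.0, -0.0], [1.0, 0.018, 0.0], [0.0, -0.0, -1.0]]
force: [-1.0, 1.6, -0.3]
opening: 0.4
grasp_force: 0.0
```

>>> apply_moves(steps=[[[0,0,0,0,0,0,-1],[0,0,0,0,0,0,-1],[0,0,-1,0,0,0,-1],[0,0,-3.5,0,0,0,-1],[0,0,-6,0,0,0,-1],[0,0,-8,0,0,0,-1],[2,-0.8,-8,0,0,0,-1],[6,-2.3,-8,0,0,0,-1],[10,-3.9,-8,0,0,0,-1],[14,-5.4,-8,0,0,0,-1],[18,-6.9,-8,0,0,1,-1],[22,-8.5,-8,0,0,1,-1],[26,-10,-8,0,0,1,-1],[30,-11.5,-8,0,0,1,-1],[31.9,-12.3,-8,0,0,1,-1],[31.9,-12.3,-8,0,0,1,-1],[31.9,-12.3,-8,0,0,1,-1],[31.9,-12.3,-8,0,0,1,-1]]])

```text
time_s: 5.28
position: [0.4321, -0.1015, 0.1167]
tcp_rot: [[0.001, 1.0, 0.002], [1.0, -0.001, -0.001], [-0.001, 0.002, -1.0]]
force: [-0.4, -0.1, -4.1]
opening: 0.313
grasp_force: 30.0
```

Run:
```python
from h import *
s=bot.read_state();w=bot.camera_model("wrist");im=bot.capture("wrist");sc=bot.capture("scene");cv2.imwrite("pics/w2.png",im)
c=cv2.resize(sc[150:450,150:550],(640,480));cv2.imwrite("pics/c2.png",np.hstack([cv2.resize(im,(400,300)),sc[150:450,150:550]]))
print(s["position"],s["tcp_rot"].round(3),s["joint_positions"].round(1),s["time_s"],s["opening"],s["grasp_force"],s["force"])
```

```text
[ 0.4320989  -0.10150441  0.11667633] [[ 0.001  1.     0.002]
 [ 1.    -0.001 -0.001]
 [-0.001  0.002 -1.   ]] [-27.7  28.5 113.9  -0.   37.5 -27.6] 5.275 0.31286238510470205 29.979450199753046 [-0.40786459 -0.09184421 -4.10612452]
```

View pics/c2.png

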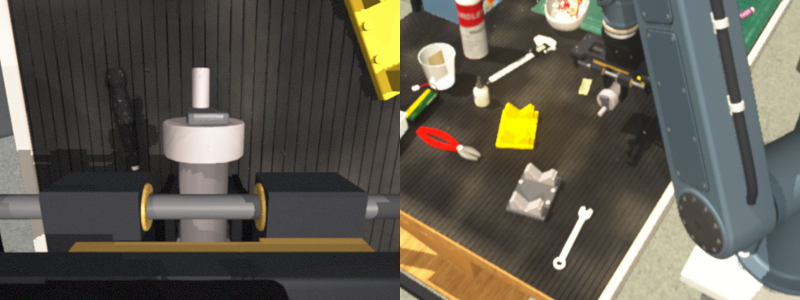

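The shaft is held. The wrist view shows the pin at about (201,88) against collar centre 203, so it points down with about 6° of tilt to -x. Lowering gently.

>>> apply_moves(steps=[[[0,0,4,0,0,0,-1],[0,0,7,0,0,0,-1],[0,0,8.8,0,0,0,-1],[0,0,9.6,0,0,0,-1],[0,0,9.9,0,0,0,-1],[0,0,10.1,0,0,0,-1],[0,0,10.2,0,0,0,-1],[0,0,10.2,0,0,0,-1],[0,0,10.2,0,0,0,-1]]])

```text
time_s: 6.5
position: [0.4308, -0.1, 0.0148]
tcp_rot: [[-0.0, 1.0, 0.001], [1.0, 0.0, -0.0], [-0.0, 0.001, -1.0]]
force: [0.2, 0.3, -4.3]
opening: 0.311
grasp_force: 30.0
```

>>> apply_moves(steps=[[[0,0,0.05,0,0,0,-1],[0,0,0.1,0,0,0,-1],[0,0,0.13,0,0,0,-1],[0,0,0.13,0,0,0,-1]]])

```text
time_s: 7.0
position: [0.4307, -0.0999, 0.0134]
tcp_rot: [[-0.0, 1.0, 0.0], [1.0, 0.0, -0.0], [-0.0, 0.0, -1.0]]
force: [-0.3, 0.3, -0.5]
opening: 0.313
grasp_force: 30.0
```

>>> apply_moves(steps=[[[0,0,0,0,0,0,-0.2],[0,0,0,0,0,0,-0.1],[0,0,0,0,0,0,0],[0,0,0,0,0,0,0],[0,0,0,0,0,0,0],[0,0,0,0,0,0,0]]])

```text
time_s: 7.75
position: [0.4306, -0.0999, 0.0132]
tcp_rot: [[-0.0, 1.0, -0.0], [1.0, 0.0, 0.0], [0.0, -0.0, -1.0]]
force: [-0.4, -0.5, -1.3]
opening: 0.502
grasp_force: 0.0
```

```bash
cat >> h.py <<'E'
def look(n):
    s=bot.read_state();w=bot.camera_model("wrist");im=bot.capture("wrist");cv2.imwrite(f"pics/{n}.png",im)
    P=s["position"]; R=s["tcp_rot"]; M=(im.min(2)>125).astype(np.uint8)
    print(P.round(4),s["time_s"],round(s["opening"],3),s["grasp_force"])
    return im,w,P,R
def runs(im,r,th=125,lo=200,hi=450):
    b=np.r_[0,(im[r,lo:hi].max(1)>th).astype(int),0]; d=np.diff(b)
    return [(int(a)+lo,int(e)+lo) for a,e in zip(np.where(d==1)[0],np.where(d==-1)[0]) if e-a>8]
E
python3 - <<'E'
from h import *
im,w,P,R=look("w3")
for r in range(100,290,10): print(r,runs(im,r))
E
```

```text
[ 0.4306 -0.0999  0.0132] 7.75 0.502 0.0
100 [(404, 414), (415, 428), (437, 450)]
110 [(307, 336), (403, 428), (439, 450)]
120 [(307, 336), (403, 428), (436, 450)]
130 [(307, 336), (402, 427), (435, 450)]
140 [(307, 336), (402, 427), (434, 450)]
150 [(307, 336), (401, 426), (434, 450)]
160 [(307, 336), (401, 425), (431, 450)]
170 [(307, 336), (401, 425), (430, 450)]
180 [(302, 364), (400, 425), (429, 450)]
190 [(269, 299), (300, 384), (399, 424), (428, 450)]
200 [(260, 393), (400, 423), (428, 450)]
210 [(260, 392), (401, 423), (427, 450)]
220 [(261, 392), (402, 422), (433, 450)]
230 [(261, 391), (432, 450)]
240 [(261, 391), (440, 450)]
250 [(265, 388), (439, 449)]
260 [(285, 366)]
270 [(286, 365)]
280 [(286, 365)]
```

View pics/w3.png

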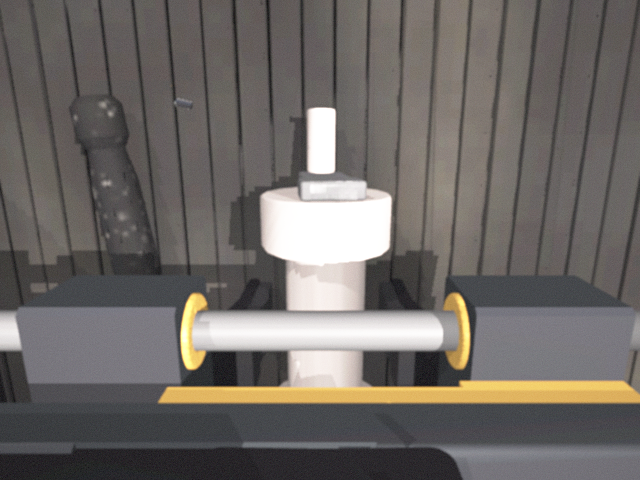

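The shaft is released. The pin at column 321.5 against axis 326.5 (counterweight uppermost) is about 7° past down, towards -x. I'll roll it in +x with the fingers loosely straddling the journal.

>>> apply_moves(steps=[[[0,0,-0.2,0,0,0,-0.2],[0,0.5,-0.2,0,0,0,-0.2],[0,1,-0.2,0,0,0,-0.2],[0,1.5,-0.2,0,0,0,-0.2],[0,2,-0.2,0,0,0,-0.2],[0,2.5,-0.2,0,0,0,-0.2],[0,3,-0.2,0,0,0,-0.2],[0,3.5,-0.2,0,0,0,-0.2],[0,4,-0.2,0,0,0,-0.2],[0,4.5,-0.2,0,0,0,-0.2],[0,5,-0.2,0,0,0,-0.2],[0,5.3,-0.2,0,0,0,-0.2],[0,5.4,-0.2,0,0,0,-0.2],[0,5.4,-0.2,0,0,0,-0.2],[0,5.4,-0.2,0,0,0,-0.2]]])

```text
time_s: 9.68
position: [0.4845, -0.0998, 0.0152]
tcp_rot: [[-0.0, 1.0, -0.0], [1.0, 0.0, 0.0], [0.0, -0.0, -1.0]]
force: [0.4, -0.2, 0.9]
opening: 0.396
grasp_force: 0.0
```

Run:
```python
from h import *
im,w,P,R=look("w4")
for r in list(range(80,290,10)): print(r,runs(im,r))
```

```text
[ 0.4845 -0.0998  0.0152] 9.675 0.396 0.0
80 []
90 []
100 []
110 [(282, 317)]
120 [(283, 317)]
130 [(283, 317)]
140 [(281, 317)]
150 [(283, 317)]
160 [(283, 317)]
170 [(282, 317)]
180 [(273, 314), (317, 374)]
190 [(270, 353), (355, 378)]
200 [(259, 389)]
210 [(259, 389)]
220 [(259, 388)]
230 [(260, 388)]
240 [(260, 388)]
250 [(265, 384)]
260 [(285, 363)]
270 [(285, 362)]
280 [(285, 362)]
```

View pics/w4.png

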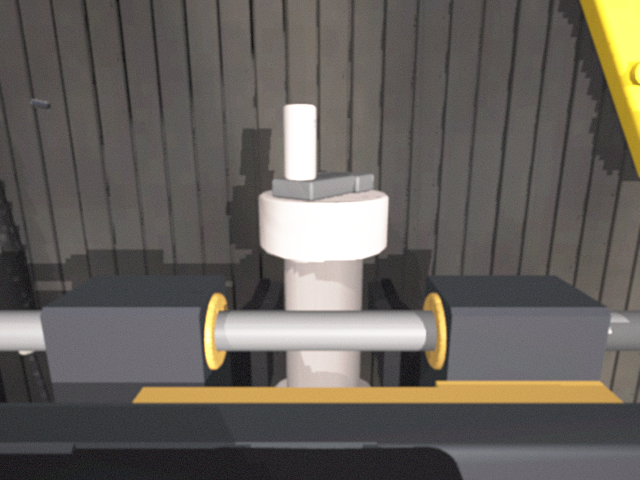

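The pin is now upper left: column 300 against axis 324, width 34 px. That is about 34° short of top, so roughly 13 mm more rolling with a tighter straddle.

>>> apply_moves(steps=[[[0,0,0,0,0,0,-0.3],[0,0.1,0,0,0,0,-0.3],[0,0.3,0,0,0,0,-0.3],[0,0.5,0,0,0,0,-0.3],[0,0.7,0,0,0,0,-0.3],[0,0.9,0,0,0,0,-0.3],[0,1.1,0,0,0,0,-0.3],[0,1.2,0,0,0,0,-0.3],[0,1.3,0,0,0,0,-0.3],[0,1.35,0,0,0,0,-0.3],[0,1.35,0,0,0,0,-0.3],[0,1.35,0,0,0,0,-0.3]]])

```text
time_s: 11.22
position: [0.4982, -0.0999, 0.0153]
tcp_rot: [[-0.0, 1.0, 0.0], [1.0, 0.0, 0.0], [0.0, 0.0, -1.0]]
force: [0.6, 0.3, -1.2]
opening: 0.351
grasp_force: 0.0
```

Run:
```python
from h import *
im,w,P,R=look("w5")
for r in list(range(90,290,10)): print(r,runs(im,r))
```

```text
[ 0.4982 -0.0999  0.0153] 11.225 0.351 0.0
90 []
100 []
110 [(307, 340)]
120 [(307, 340)]
130 [(307, 340)]
140 [(307, 340)]
150 [(307, 340)]
160 [(307, 340)]
170 [(307, 340)]
180 [(311, 337)]
190 [(273, 296), (298, 349), (351, 368)]
200 [(259, 299), (347, 387)]
210 [(260, 387)]
220 [(260, 386)]
230 [(260, 386)]
240 [(261, 385)]
250 [(265, 383)]
260 [(287, 359)]
270 [(287, 359)]
280 [(285, 358)]
```

Pin centre 323.5 against axis 323: straight up. Next I'll let it rest, grip it, and meanwhile measure the stand.

>>> apply_moves(steps=[[[0,0,0,0,0,0,-0.3],[0,0,0,0,0,0,-0.3],[0,-0.05,0.1,0,0,0,-0.3],[0,-0.05,0.15,0,0,0,-0.3],[0,-0.05,0.15,0,0,0,-0.3],[0,-0.05,0.15,0,0,0,-1],[0,-0.05,0.15,0,0,0,-1],[0,-0.05,0.15,0,0,0,-1],[0,-0.05,0.15,0,0,0,-1]]])

```text
time_s: 12.4
position: [0.4976, -0.0999, 0.0137]
tcp_rot: [[-0.0, 1.0, -0.0], [1.0, 0.0, 0.0], [0.0, -0.0, -1.0]]
force: [0.2, -0.1, -1.3]
opening: 0.315
grasp_force: 30.0
```

Run:
```python
from h import *
im,w,P,R=look("w6")
for r in (120,160,220,270): print(r,runs(im,r))
m=bot.camera_model("top")
c=np.array([ray(m,*p,.01) for p in [(147.25,289.75),(203,275.25),(213,316.75),(157.25,331.5)]])
print(c.round(4)); e=np.linalg.norm(np.roll(c,-1,0)-c,axis=1);print("edges",e)
ctr=c.mean(0); d=(c[0]+c[3]-c[1]-c[2]); print("ctr",ctr,"axis yaw",np.degrees(np.arctan2(d[1],d[0])))
q=c[0]-c[3]+c[1]-c[2]; print("perp yaw",np.degrees(np.arctan2(q[1],q[0])))
```

```text
[ 0.4976 -0.0999  0.0137] 12.4 0.315 29.990987665951252
120 [(312, 345)]
160 [(311, 344)]
220 [(262, 390)]
270 [(288, 363)]
[[0.5065 0.2156 0.01  ]
 [0.5312 0.1082 0.01  ]
 [0.451  0.09   0.01  ]
 [0.4264 0.1966 0.01  ]]
edges [0.11015515 0.08224387 0.1094769  0.08233066]
ctr [0.4788096  0.15258491 0.01      ] axis yaw 102.97390025436148
perp yaw 13.057197200927572
```

>>> apply_moves(steps=[[[0,0,-1,0,0,0,-1],[0,0,-4,0,0,0,-1],[0,0,-8,0,0,0,-1],[2,0.2,-12,0,0,-2,-1],[5,0.4,-16,0,0,-5,-1],[8,0.7,-20,0,0,-8,-1],[11,1,-23,0,0,-11,-1],[12.6,1,-25.6,0,0,-13,-1],[12.6,1,-25.6,0,0,-13,-1],[12.6,1,-25.6,0,0,-13,-1],[12.6,1,-25.6,0,0,-13,-1]]])

```text
time_s: 13.82
position: [0.5066, 0.0254, 0.2682]
tcp_rot: [[-0.224, 0.975, -0.004], [0.975, 0.224, 0.0], [0.001, -0.003, -1.0]]
force: [-0.2, 0.8, -3.7]
opening: 0.314
grasp_force: 30.0
```

Run:
```python
from h import *
im,w,P,R=look("w7")
import pickle; pickle.dump(w,open("w7.pkl","wb")); print(R.round(3),bot.read_state()["joint_positions"].round(1))
```

```text
[0.5066 0.0254 0.2682] 13.825 0.314 29.974749851971865
[[-0.224  0.975 -0.004]
 [ 0.975  0.224  0.   ]
 [ 0.001 -0.003 -1.   ]] [ -9.8  18.7  96.2  -0.   65.3 -22.7]
```

View pics/w7.png

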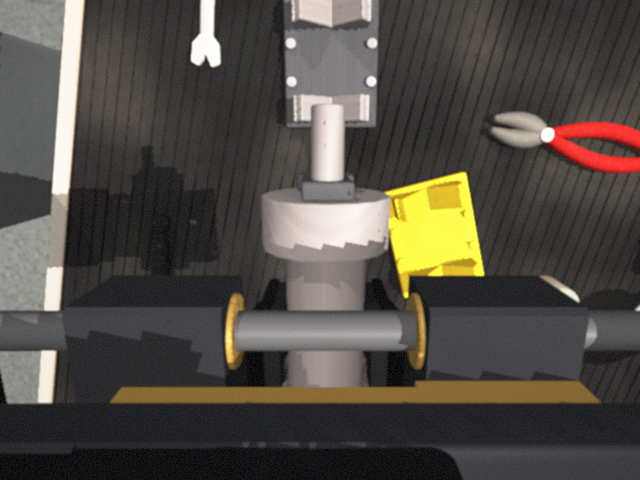

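The stand is in view: screws at about (290,43), (372,43), (290,81) and (372,81), near plate corners at (284,126) and (376,125), aligned with the shaft. The pin at column 327 against axis 326 is still straight up.

Run:
```python
from h import *
import pickle; w=pickle.load(open("w7.pkl","rb")); im=cv2.imread("pics/w7.png")
g=cv2.cvtColor(im,cv2.COLOR_BGR2GRAY)
S=[]
for u,v in((290,43),(372,43),(290,81),(372,81)):
    p=g[v-8:v+9,u-8:u+9]; n,l,st,ce=cv2.connectedComponentsWithStats((p>150).astype(np.uint8)); k=1+st[1:,4].argmax(); S.append(ce[k]+[u-8,v-8])
print(np.round(S,1))
X=np.array([ray(w,*p,.013) for p in S]); print(X.round(4),"ctr",X.mean(0))
d=X[0]+X[1]-X[2]-X[3];q=X[1]-X[0]+X[3]-X[2];print("yaw",[np.degrees(np.arctan2(a[1],a[0])) for a in(d,q)])
e=(ray(w,284,126.5,.01)+ray(w,376.5,125.5,.01))/2; print("edge",e, "ctr from edge",e+.056*np.array([-.225,.974,0]))
m=bot.camera_model("top");print([proj(m,x).round(1) for x in X])
c=X.mean(0); 
for z in(.1,.037): plan([c[0],c[1],z],13)
```

```text
[[290.5  42.6]
 [371.8  42.4]
 [291.3  81.1]
 [370.9  80.9]]
[[0.4428 0.1619 0.013 ]
 [0.5131 0.1781 0.013 ]
 [0.4501 0.1305 0.013 ]
 [0.5204 0.1468 0.013 ]] ctr [0.481594   0.15432216 0.013     ]
yaw [np.float64(103.04767054889108), np.float64(13.051390117555911)]
edge [0.4934216  0.10022573 0.01      ] ctr from edge [0.4808216  0.15476973 0.01      ]
[array([175.1, 322.4]), array([166.4, 285.7]), array([191.5, 318. ]), array([182.7, 281.4])]
plan [13.11  0.48 16.84] [-0.17 -0.06 -0.06]
plan [13.1   0.5  23.14] [-0.17 -0.06 -0.06]
```

>>> apply_moves(steps=[[[3,0.1,0,0,0,0,-1],[7,0.3,3,0,0,0,-1],[11,0.4,7,0,0,0,-1],[13.05,0.45,11,0,0,0,-1],[13.05,0.45,15,0,0,0,-1],[13.05,0.45,18,0,0,0,-1],[13.05,0.45,20,0,0,0,-1],[13.05,0.45,21.2,0,0,0,-1],[13.05,0.45,22,0,0,0,-1],[13.05,0.45,22.3,0,0,0,-1],[13.05,0.45,22.5,0,0,0,-1],[13.05,0.45,22.5,0,0,0,-1],[13.05,0.45,22.5,0,0,0,-1]]])

```text
time_s: 15.5
position: [0.4829, 0.1543, 0.0452]
tcp_rot: [[-0.225, 0.974, 0.001], [0.974, 0.225, 0.0], [-0.0, 0.001, -1.0]]
force: [0.1, 0.3, -4.2]
opening: 0.311
grasp_force: 30.0
```

Run:
```python
from h import *
im,w,P,R=look("w8")
s=bot.read_state();print(R.round(3),s["force"],s["moment"]); plan([.4810,.1543,.0367],13,s)
sc=bot.capture("scene"); cv2.imwrite("pics/c8.png",np.hstack([cv2.resize(im,(400,300)),cv2.resize(sc[287:397,210:357],(400,300),interpolation=cv2.INTER_CUBIC)]))
for r in (120,160,220,270): print(r,runs(im,r))
```

```text
[0.4829 0.1543 0.0452] 15.5 0.311 29.97494174167514
[[-0.225  0.974  0.001]
 [ 0.974  0.225  0.   ]
 [-0.     0.001 -1.   ]] [ 0.02408288 -0.07235412 -4.63720534] [ 0.03818871 -0.10115546 -0.02195578]
plan [ 0.04 -0.18  0.85] [0.05 0.01 0.02]
120 [(311, 345)]
160 [(311, 344)]
220 [(238, 414)]
270 [(289, 363), (387, 412)]
```

View pics/c8.png

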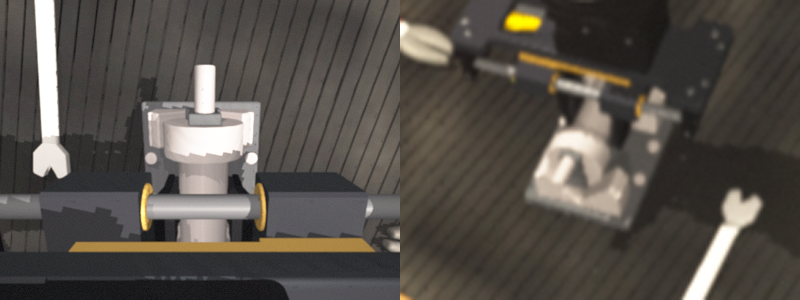

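The shaft hovers over the Vs, with plate edges at columns 143 and 260 and the collar at 205. I'll shift about 1.5 mm and lower it.

>>> apply_moves(steps=[[[0,-0.15,0,0,0,0,-1],[0,-0.15,0.2,0,0,0,-1],[0,-0.15,0.4,0,0,0,-1],[0,-0.15,0.55,0,0,0,-1],[0,-0.15,0.7,0,0,0,-1],[0,-0.15,0.75,0,0,0,-1],[0,-0.15,0.8,0,0,0,-1],[0,-0.15,0.8,0,0,0,-1],[0,-0.15,0.8,0,0,0,-1]]])

```text
time_s: 16.73
position: [0.4813, 0.1539, 0.0369]
tcp_rot: [[-0.225, 0.974, 0.0], [0.974, 0.225, -0.0], [-0.0, 0.0, -1.0]]
force: [0.5, 0.5, -2.9]
opening: 0.311
grasp_force: 30.0
```

>>> apply_moves(steps=[[[0,0,0.03,0,0,0,-1],[0,0,0.06,0,0,0,-1],[0,0,0.08,0,0,0,-1],[0,0,0.08,0,0,0,-1]]])

```text
time_s: 17.23
position: [0.4814, 0.1539, 0.0367]
tcp_rot: [[-0.226, 0.974, 0.001], [0.974, 0.226, -0.0], [-0.0, 0.001, -1.0]]
force: [-1.0, -0.3, 5.7]
opening: 0.312
grasp_force: 30.0
```

>>> apply_moves(steps=[[[0,0,-0.05,0,0,0,-1],[0,0,-0.05,0,0,0,-0.3],[0,0,-0.05,0,0,0,0],[0,0,-0.05,0,0,0,0.3],[0,0,-0.05,0,0,0,0.3],[0,0,-0.05,0,0,0,0.3],[0,0,-0.05,0,0,0,0.3],[0,0,-1,0,0,0,0.3],[0,0,-3,0,0,0,0.3],[0,0,-6,0,0,0,0.3],[0,0,-9,0,0,0,0.3],[0,0,-12,0,0,0,0.3],[0,0,-14,0,0,0,0.3],[0,0,-14,0,0,0,0.3],[0,0,-14,0,0,0,0.3]]])

```text
time_s: 19.1
position: [0.4806, 0.1539, 0.1756]
tcp_rot: [[-0.225, 0.974, -0.001], [0.974, 0.225, -0.0], [0.0, -0.001, -1.0]]
force: [0.7, 0.2, -0.4]
opening: 0.648
grasp_force: 0.0
```

Run:
```python
from h import *
im,w,P,R=look("w9"); sc=bot.capture("scene")
cv2.imwrite("pics/c9.png",np.hstack([im[60:360,120:520],cv2.resize(sc[287:397,210:357],(400,300),interpolation=cv2.INTER_CUBIC)]))
```

```text
[0.4806 0.1539 0.1756] 19.1 0.648 0.0
```

View pics/c9.png

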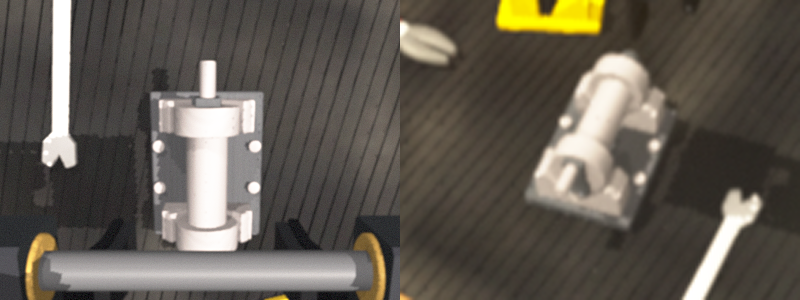

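The crankshaft lies in both Vs, centred, with the pin at (208,75) in line with the axis and on top. The gripper is well clear.

```bash
python3 -c "
from rig import bot
print(bot.hand_in())"
```

```text
the job is handed in; nothing more can be done
None
```

The crankshaft was rolled on the bench until its pin was on top, then laid and released in both Vs of the steel stand with the pin straight up; no tools were touched, and I handed the job in at about 19 s (the hand-in gave no verdict).

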